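# Clamp a wood sample in the ratchet vice

### The arm

A 6-joint arm with a two-finger parallel gripper is mounted at the origin on a cart in front of the work surface, level with it; the furniture and walls round the work are solid. World frame = base frame: x ahead of the robot, y to its left, z up, the work surface at z = 0. Lengths are in mm, angles in rad, forces in N, time in s.
With the tool pointing down it reaches from about 400 to 825 mm from the base axis. Payload 7 kg.
Tool frame: the origin (TCP) lies at the very end of the fingers, on their centre line; the grasp point (between the pads) lies 19 mm behind it; z points along the fingers, y is the direction in which the jaws open and shut (so a half turn about z gives the same grasp; the last joint's range is limited). The gripper opens to 88 mm and grips with 3 to 60 N. Pads are 19 mm wide; open, the fingers measure 130 mm over their backs; the gripper's body (78 mm by 193 mm) begins 47 mm behind the grasp point.
Start: joints at [1.489, 0.359, 0.012, 0, -1.224, -0.288], TCP at [243.972, 629.343, 226.561] pointing down, gripper open.
Joint ranges: [-3.07, 3.07], [-1.43, 2.12], [-1.02, 1.25], [-3.03, 1.67], [-3.05, -0], [-3.03, 3.03]. Speed limits (rad/s): [2.39, 2.39, 3.01, 3.14, 3.14, 3.14].

### API

Orientations are given as a unit quaternion [x, y, z, w].
In Python, from plant import bot gives the robot as it stands. Calls block until the motion is done:
- bot.move_ptp(position, orientation): joint-space move of the TCP to a pose.
- bot.line_to(position, velocity=150, ori=None): straight line of the TCP; ori=None keeps the orientation; velocity is the mean speed in mm/s.
- bot.move_joints(angles): joint-space move.
- bot.move_gripper(opening, force=None): finger opening in mm; force is the grip in N (None keeps the last); returns when the fingers have stopped.
- bot.pause(seconds).
- bot.solve_ik(position, orientation): joint angles nearest the present ones, or None.
- bot.read_state(): the state.
- bot.camera(name): name is "scene" or "side" or "wrist"; returns the picture (480x640x3 uint8, red, green, blue); there is no depth.
- bot.get_calibration(name): a dict with "fx", "fy", "cx", "cy" (pixels), "view" (4x4, takes a point from world to camera coordinates); the wrist camera has in their place "T_tool_cam" (4x4, takes a point from camera to tool coordinates, whose origin is the TCP and whose axes are the flange's). Camera axes: x right, y up, looking along -z (the intrinsics and any distortion apply to the point x, -y, -z); pixel columns grow to the right and rows downward; lengths in mm; the calibration is good to about 2 mm. A picture is of the moment at which its call begins: read the wrist's pose just before it. get_calibration takes no time and is no camera call.
A pose or a line that the arm cannot do raises bot.Unreachable and nothing moves.
- bot.close_job(): hands the job in, once; it reports no verdict.
The state is a dict: "t": time; "joint_pos": joint angles; "qvel": joint speeds; "tau": joint torques, N m; "tcp_pos": TCP position; "eef_rot": TCP orientation; "contact_force": force on the tool from outside, world axes, zero at the start; "moment": the same for the moment, N m; "width": finger opening in mm.
Only numpy, scipy, OpenCV 4.12 (cv2) and the standard library are available. Lean on these libraries where they do the work, as an engineer would, in place of code of your own. Each camera call takes 0.05 s, during which the arm holds its last target.

### The job

Take the wood block out of its cradle (only its ends are free there, but to go between the jaws it must be held by its flanks), stand it centrally on the bed of the ratchet vice with its ends facing the two jaws, and let go. Then swing the vice's lever back and forth, so that the moving jaw closes notch by notch, until the sprung rubber pad holds the block against the fixed jaw and is pressed in to about half its travel, never right home; do not push the jaw itself. Keep the block upright and leave the jar, wash bottle and timer where they stand.

Things in the scene. Friction and masses are not known exactly. Their poses are not given: they have to be found in the camera images.
- vice: Ratchet bench vice fixed to the worktop, 300 mm along its y, 90 mm wide (136 at the wheel); origin on the worktop, z up. In its frame: bed 64 mm wide, top at z 20 mm; fixed jaw at the -y end, its face at y -144 mm; moving jaw closes towards -y; jaws 62 mm wide, tops at z 88 mm, flanks open. Toothed wheel (88 mm across) on a vertical axis at x 0, y +45 mm. Gap of the open jaws 79 mm.
- vice_seat (a point): Point on the top of the vice's bed, on its centre line, midway between the fully open jaws (x 0, y -104.5, z 20 mm in the vice frame). Axes as the vice.
- lever (a joint): Ratchet lever angle, rad, 0 (fully back) to 1.30 (fully forward), counter-clockwise from above. The arm points from the wheel axis in the vice-frame direction 2.094 + value (from +x, counter-clockwise). Forward, a sprung pawl turns the wheel; back, it slips over the teeth. Stays where left; takes under 8 N at the handle.
- lever_grip (a point): Point on the axis of the lever's upright round handle (black rubber, 22 mm diameter, reaching from z = 53 to 118 mm above the worktop), at 95 mm height and 120 mm from the wheel's axis; moves with the lever. The flat arm below it has its top at z = 53 mm.
- wheel_axis (a point): Point on the vertical axis of wheel and lever, 95 mm above the worktop.
- wheel (a joint): Ratchet wheel angle, rad; starts at 0 to 0.5 (0: jaw fully open). 12 notches: one is 0.524 rad and closes the jaw by 6.0 mm (11.46 mm per rad). A second pawl and friction keep it from turning back. A full lever swing gives 2 notches and a little more; up to one notch of lost motion before the pawl catches.
- pad_face (a point): Centre of the gripping face of the moving jaw's sprung pad (black rubber plate, 50 mm wide, 62 mm high), 55 mm above the worktop; faces the vice's -y. It starts about 73 to 79 mm from the fixed jaw's face.
- jaw: The moving jaw (grey block 62x24x66 mm with the sprung pad in front and a toothed rack behind, geared to the wheel); origin as the vice frame's at the open position, moves along the vice's -y. Only the lever should drive it; about 20 N would push it.
- pad (a joint): How far the sprung pad is pressed back into the moving jaw, m: 0 free, 0.014 right home; 1500 N/m. Free, it stands 14 mm clear of the jaw on four pins.
- cradle: Grey U-shaped cradle fixed to the worktop, 60 mm long along its x, 56 mm wide; floor 8 mm thick, two side walls 6 mm thick reaching to 68 mm (flush with the block's top), 44 mm apart inside; both ends (+x and -x) open. Origin centre of its underside.
- sample: Upright block of light wood, 60 mm long (its x, end faces with growth rings), 40 mm wide (its y, the flanks), 60 mm high, 0.09 to 0.18 kg; origin centre of its underside. It stands in the cradle with its x along the cradle's x.
- jar: Specimen jar, 56 mm wide, 72 mm high, origin at its foot; bystander.
- bottle: Wash bottle with bent spout, 62x104 mm, 182 mm high, origin at its foot; bystander.
- timer: Lab timer, 55x66 mm, 34 mm high, origin at its foot; bystander.
Not all that is in view belongs to the job. What is meant by the sample is not blue or yellow, and is the larger of those in its own colour.

How it is judged (in metres and radians):
On the way, in this order (a step that is already met when the one before it is completed fails the run):
1. the block stands upright on the bed between the open jaws, ends to the jaws, on the centre line, let go (x of sample in the frame of vice between -0.018 and 0.018 m and z of sample in the frame of vice between 0.016 and 0.024 m and angle between the x axis of sample and the y axis of vice, either way round below 0.17 rad and angle between sample's own z axis and vertical below 0.1 rad and y of sample in the frame of vice between -0.12 and -0.085 m and value of joint pad below 0.0025 m and contact force between the fingers and sample below 0.05 N), for 0.2 s.
2. the lever has closed the jaw until the pad is pressed in by 3 mm or more (x of sample in the frame of vice between -0.018 and 0.018 m and z of sample in the frame of vice between 0.016 and 0.024 m and angle between the x axis of sample and the y axis of vice, either way round below 0.17 rad and angle between sample's own z axis and vertical below 0.1 rad and y of sample in the frame of vice between -0.12 and -0.108 m and value of joint pad between 0.003 and 0.0125 m and linear speed of sample below 0.01 m/s), for 0.2 s.
At the end, for the whole second after the job is handed in: The block stands upright on the vice's bed (within 4 mm of its height and 0.1 rad of upright), within 18 mm of the vice's centre line, its long axis within 0.17 rad of the vice's, against the fixed jaw (within 6 mm) and at rest, and the sprung pad is pressed in by 3 to 12.5 mm (all of step 2); the robot touches nothing.
It fails at once if the fingers push the moving jaw or its pad with over 12 N, instead of using the lever (contact force between the fingers and jaw above 12 N).
It fails at once if the sprung pad is pushed right home (over 12.5 of 14 mm) (value of joint pad above 0.0125 m).
It fails at once if the block is tipped over (angle between sample's own z axis and vertical above 0.5 rad).
It fails at once if the jar, wash bottle or timer is moved by more than 20 mm (distance of any of jar, bottle, timer from where it was at the start of the episode above 0.02 m).
It also fails if it takes over 72 s, if anything falls off the work surface, if the arm or the gripper's body presses on something with over 40 N, if the wrist force passes 120 N, or if a joint passes its speed limit or range.

## Working session

There is one attempt and no reset: what is moved stays moved. The work goes in short steps, each a Python script; the robot and the scene stay as the last script left them, time stands still between calls to the robot, and variables do not carry over. Pictures are saved under pics/ and viewed, and the job is handed in when it is done.

```bash
ls; mkdir -p pics
python3 - <<'E'
from plant import bot
import cv2
s=bot.read_state();print(s)
for n in ["scene","side","wrist"]:
    im=bot.camera(n);cv2.imwrite(f"pics/{n}0.png",im[:,:,::-1]);print(n,bot.get_calibration(n))
E
```

```text
pics
{'t': 0.0, 'joint_pos': array([ 1.48913061e+00,  3.59397366e-01,  1.10350365e-02, -3.53274321e-04,
       -1.22412606e+00, -2.88081781e-01]), 'qvel': array([ 0.00137084,  0.00082995, -0.00036345, -0.00045663, -0.00076055,
        0.00152335]), 'tau': array([ 2.67234309e-04, -5.82714307e+01,  2.93051237e+01,  6.99689224e+00,
        6.91245645e-03, -1.57537174e-04]), 'tcp_pos': array([243.78838727, 628.88790742, 225.60499952]), 'eef_rot': array([ 9.82948041e-01, -1.83881496e-01, -7.80317568e-05,  8.58642071e-04]), 'contact_force': array([-0.0350641 ,  0.32855695, -0.21873842]), 'moment': array([-0.03110704, -0.01128984,  0.0372015 ]), 'width': 87.62709164810238}
scene {'fx': 526.820129842939, 'fy': 526.820129842939, 'cx': 314.0102858707055, 'cy': 238.5024574383586, 'view': array([[ 7.41194448e-01, -6.71227015e-01, -9.22410625e-03,
        -4.70634065e+02],
       [ 3.79157423e-01,  4.07261861e-01,  8.30889538e-01,
        -2.43714350e+02],
       [-5.53958878e-01, -6.19348101e-01,  5.56360936e-01,
        -1.05129694e+03],
       [ 0.00000000e+00,  0.00000000e+00,  0.00000000e+00
[... 252 characters left out ...]
01,  5.25997436e-01,  8.19250664e-01,
        -1.60037538e+02],
       [-2.95684753e-01, -7.64266675e-01,  5.73120386e-01,
        -1.54840382e+03],
       [ 0.00000000e+00,  0.00000000e+00,  0.00000000e+00,
         1.00000000e+00]])}
wrist {'fx': 418.4046964251914, 'fy': 418.4046964251914, 'cx': 313.61277792513124, 'cy': 235.59348841538707, 'T_tool_cam': array([[-8.04378924e-04,  9.56752200e-01,  2.90903045e-01,
         7.85881552e+01],
       [ 9.99999495e-01,  5.94428189e-04,  8.10091350e-04,
        -3.51582515e-01],
       [ 6.02135711e-04,  2.90903550e-01, -9.56752195e-01,
        -1.57903012e+02],
       [ 0.00000000e+00,  0.00000000e+00,  0.00000000e+00,
         1.00000000e+00]])}
```

View pics/scene0.png

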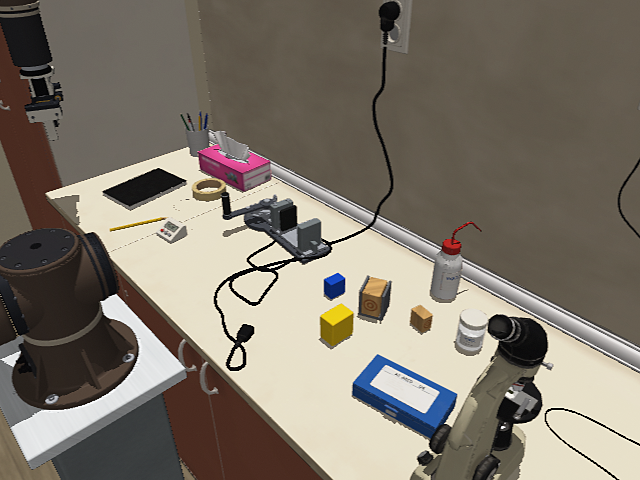

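View pics/side0.png

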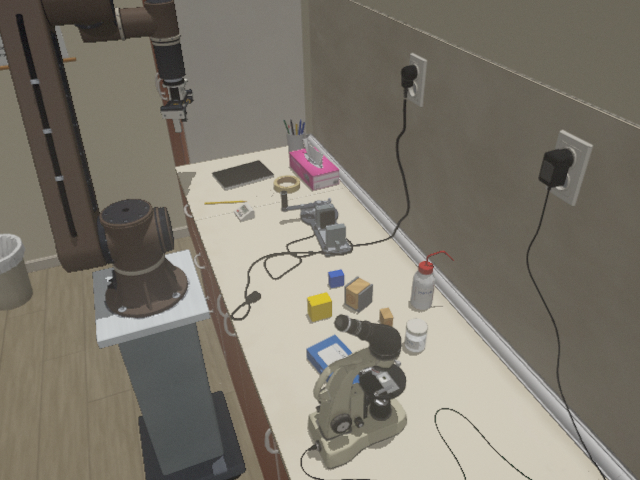

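View pics/wrist0.png

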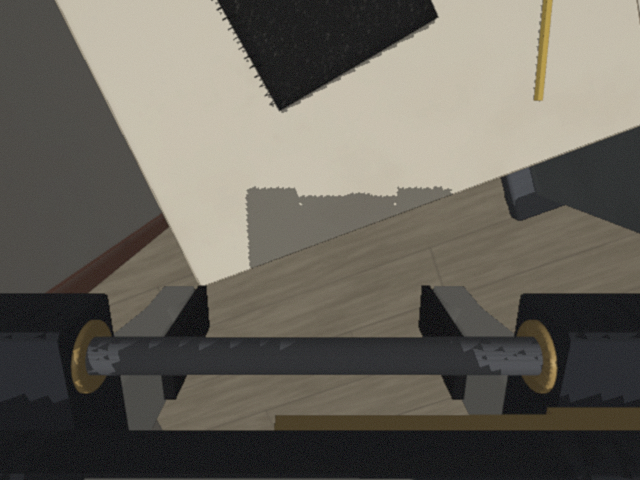

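Candidates in the scene view: blue cube (335,286), yellow cube (337,325), wood block in the grey cradle (375,297) and small wood block (421,318). The larger wood one, in the cradle, fits the description. I'll check a close crop next.

```bash
cat > h.py <<'E'
import numpy as np, cv2
from plant import bot
from scipy.spatial.transform import Rotation as R
def ray(cam,u,v,st=None):
    c=bot.get_calibration(cam)
    d=np.array([(u-c['cx'])/c['fx'],-(v-c['cy'])/c['fy'],-1.])
    if cam=='wrist':
        T=c['T_tool_cam'];Rt=R.from_quat(st['eef_rot']).as_matrix()
        return Rt@T[:3,3]+st['tcp_pos'],Rt@T[:3,:3]@d
    V=c['view'];return -V[:3,:3].T@V[:3,3],V[:3,:3].T@d
def onz(cam,u,v,z,st=None):
    o,d=ray(cam,u,v,st);return o+d*(z-o[2])/d[2]
def proj(cam,p,st=None):
    c=bot.get_calibration(cam);p=np.array(p,float)
    if cam=='wrist':
        T=c['T_tool_cam'];Rt=R.from_quat(st['eef_rot']).as_matrix()
        q=T[:3,:3].T@(Rt.T@(p-st['tcp_pos'])-T[:3,3])
    else:q=c['view'][:3,:3]@p+c['view'][:3,3]
    return np.array([c['cx']+c['fx']*q[0]/-q[2],c['cy']-c['fy']*q[1]/-q[2]])
def down(a):
    "tool pointing down, tool y axis along world angle a"
    y=np.array([np.cos(a),np.sin(a),0]);z=np.array([0,0,-1.]);x=np.cross(y,z)
    return R.from_matrix(np.c_[x,y,z]).as_quat()
E
python3 - <<'E'
from h import *
im=cv2.imread('pics/scene0.png')
a=cv2.resize(im[255:355,310:450],None,fx=4,fy=4,interpolation=cv2.INTER_CUBIC)
cv2.imwrite('pics/c1.png',a)
a=cv2.resize(im[180:280,200:350],None,fx=4,fy=4,interpolation=cv2.INTER_CUBIC)
cv2.imwrite('pics/c2.png',a)
for n,u,v,z in [('block',376,283,68),('small',421,310,30),('yellow',337,315,40),('jar',470,345,0),('bottle',446,295,0),('timer',171,238,0),('leverH',224,195,118),('fixedjaw',309,226,88),('jaw',285,205,88),('kbl',243,328,10)]:
    print(n,onz('scene',u,v,z).round())
for n,u,v,z in [('block',358,287,68),('leverH',284,193,118),('fixedjaw',337,227,88)]: print(n,onz('side',u,v,z).round())
E
```

```text
block [ 553. -291.   68.]
small [ 592. -388.   30.]
yellow [ 442. -285.   40.]
jar [ 609. -503.   -0.]
bottle [ 704. -375.    0.]
timer [359. 268.   0.]
leverH [486. 182. 118.]
fixedjaw [579. -45.  88.]
jaw [601.  75.  88.]
kbl [ 291. -156.   10.]
block [ 542. -306.   68.]
leverH [493. 176. 118.]
fixedjaw [593. -41.  88.]
```

View pics/c1.png

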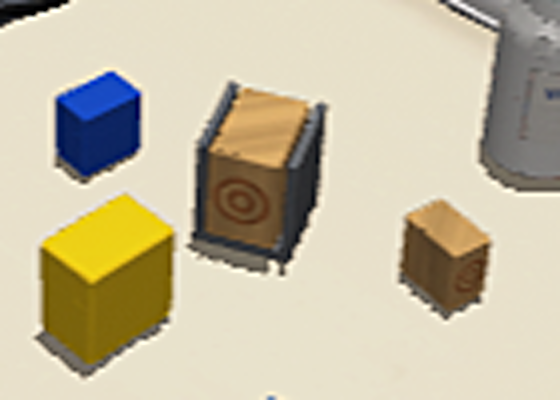

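View pics/c2.png

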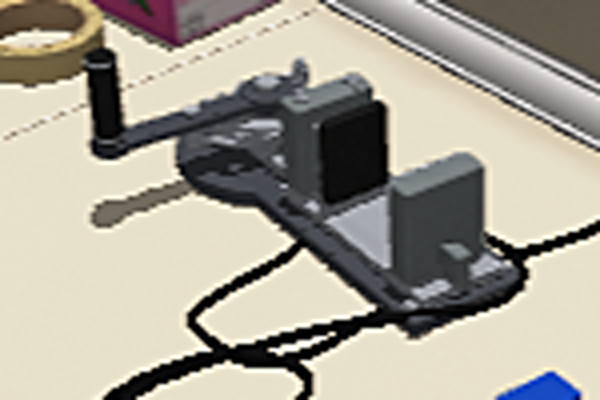

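The crop confirms it: the larger wood block sits between grey cradle walls, with its growth-ring end facing the camera. I'll move the wrist camera over the vice, then over the cradle.

Run:
```python
from h import *
import pickle
q=down(-np.pi/2)
P=[(610,20,280),(560,-295,250)]
for i,p in enumerate(P):
    print(bot.solve_ik(p,q), bot.solve_ik(p,down(np.pi/2)))
for i,p in enumerate(P):
    bot.move_ptp(p,q); bot.pause(0.2)
    st=bot.read_state(); im=bot.camera('wrist'); cv2.imwrite(f'pics/w{i+1}.png',im[:,:,::-1]); pickle.dump(st,open(f'w{i+1}.pkl','wb'))
    print(st['t'],st['tcp_pos'],st['joint_pos'].round(2))
```

```text
[ 0.35244943  0.22400227 -0.0542257   0.         -1.29256836  1.2183469 ] [ 0.35244943  0.22400227 -0.0542257   0.         -1.29256836 -1.92324576]
[-0.17697972  0.27670197 -0.0515857   0.         -1.24250866  1.74777605] [-0.17697972  0.27670197 -0.0515857   0.         -1.24250866 -1.3938166 ]
2.875 [609.98377084  20.50169934 279.87688598] [ 0.35  0.22 -0.05 -0.   -1.29  1.22]
4.3417 [ 560.64003553 -293.8703532   250.18314305] [-0.17  0.28 -0.05 -0.   -1.24  1.75]
```

View pics/w1.png

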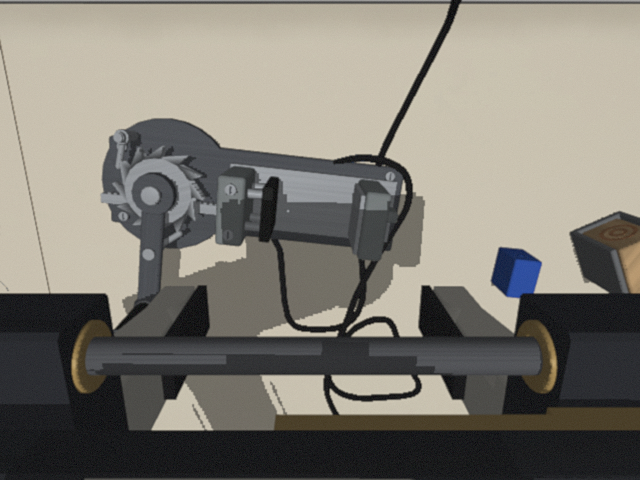

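View pics/w2.png

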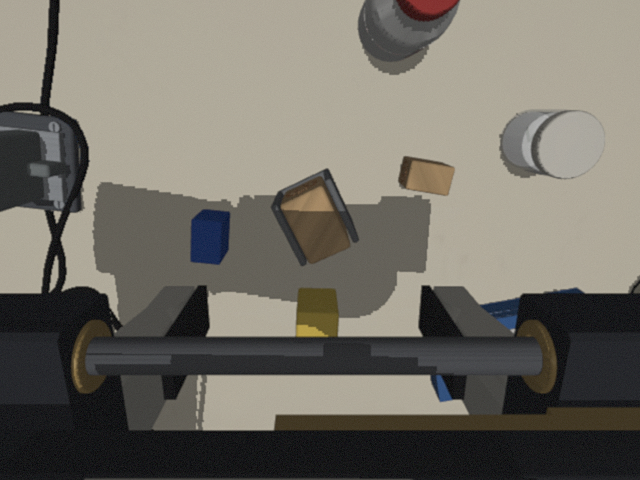

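The w1 picture shows the vice: wheel hub (151,195), moving jaw (235,205), fixed jaw (372,225), lever arm towards (147,300). In w2 the cradled block is at (315,218), with the yellow (317,310) and blue (210,235) blocks nearby. Next come enlarged crops for corners.

Run:
```python
from h import *
im=cv2.imread('pics/w2.png')
cv2.imwrite('pics/c3.png',cv2.resize(im[160:275,260:370],None,fx=5,fy=5,interpolation=cv2.INTER_CUBIC))
im=cv2.imread('pics/w1.png')
cv2.imwrite('pics/c4.png',cv2.resize(im[110:300,90:410],None,fx=2.5,fy=2.5,interpolation=cv2.INTER_CUBIC))
```

```text
(no output)
```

View pics/c3.png

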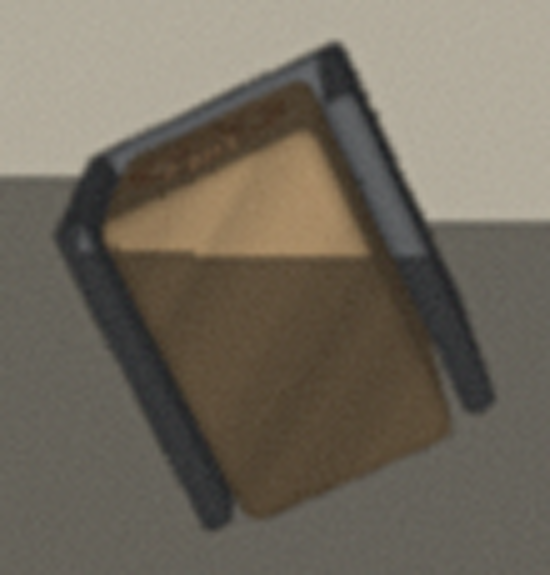

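View pics/c4.png

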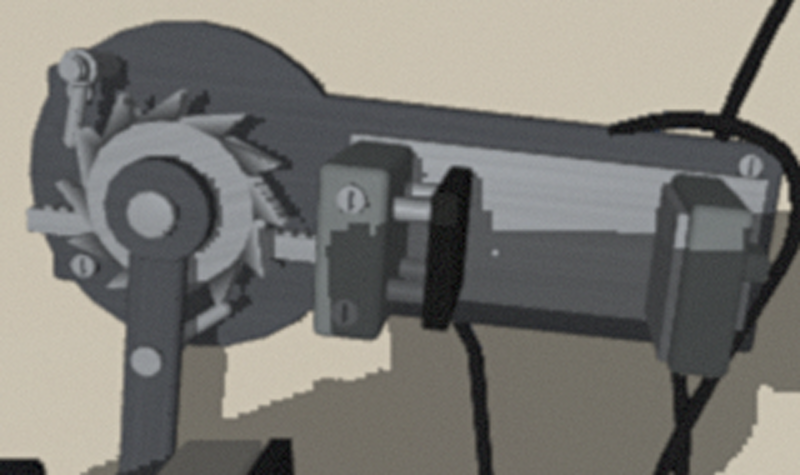

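Run:
```python
from h import *
import pickle
s2=pickle.load(open('w2.pkl','rb'));s1=pickle.load(open('w1.pkl','rb'))
C=np.array([[103,235],[308,128],[450,432],[245,518]])/5+[260,160]
P=np.array([onz('wrist',u,v,68,s2) for u,v in C]);print(P.round(1));
print('edges',[np.linalg.norm(P[i]-P[(i+1)%4]).round(1) for i in range(4)],'ctr',P.mean(0).round(1))
for i,j in [(3,0),(2,1)]:
    d=P[j]-P[i];print('ang',np.arctan2(d[1],d[0]))
cr=lambda u,v,z:onz('wrist',u/2.5+90,v/2.5+110,z,s1)
A=cr(350,135,20);B=cr(768,180,20);y=(A-B)/np.linalg.norm(A-B);x=np.array([y[1],-y[0],0])
print('bed edge',A,B,'yaxis ang',np.arctan2(y[1],y[0]))
for z in (60,70,80):
    h=cr(151,213,z);print('hub',z,h, 'x rel edge',(h-A)@x+32)
h=cr(151,213,70)
for n,u,v,z in [('jawTL',322,165,88),('jawBL',316,333,88),('jawBR',382,338,88),('jawTR',385,170,88),('fixTL',690,207,88),('fixTR',747,207,88),('fixBR',728,375,88),('fixBL',672,370,88),('padT',470,170,86),('padB',447,328,86),('fixbed',660,172,20)]:
    p=cr(u,v,z);print(n,((p-A)@x+32).round(1),((p-h)@y+45).round(1))
# scene view
c=lambda u,v:(u/4+200,v/4+180)
print('handle top', onz('scene',*c(99,53),118), onz('side',284,193,118))
```

```text
[[ 561.  -265.7   68. ]
 [ 579.  -299.7   68. ]
 [ 526.5 -324.4   68. ]
 [ 510.7 -289.2   68. ]]
edges [np.float64(38.5), np.float64(58.0), np.float64(38.5), np.float64(55.5)] ctr [ 544.3 -294.8   68. ]
ang 0.43807504887600907
ang 0.4392889145685293
bed edge [635.97081323 104.20100711  20.        ] [618.01073388 -62.69989351  20.        ] yaxis ang 1.4635995856199675
hub 60 [612.59682532 170.88932047  60.        ] x rel edge 1.62509396349623
hub 70 [614.61230662 166.91899311  70.        ] x rel edge 4.053797765217777
hub 80 [616.62778792 162.94866575  80.        ] x rel edge 6.482501566939327
jawTL 31.0 -18.8
jawBL -28.5 -19.1
jawBR -27.8 -42.3
jawTR 31.6 -39.9
fixTL 30.1 -143.4
fixTR 32.1 -162.6
fixBR -28.5 -165.5
fixBL -28.7 -145.5
padT 34.3 -68.1
padB -22.4 -64.6
fixbed 30.6 -139.4
handle top [492.99297963 188.86616459 118.        ] [493.29685392 175.76819292 118.        ]
```

Sizes check out: top edges measure 38.5 × 57 with rounded corners, both jaws read 59 to 61 wide and the fixed face is at y -144. The handle is 120 mm from the axis. I'll check clearances and reach, then grasp by the ends.

```bash
cat >> h.py <<'E'
import pickle as _p
_s1=_p.load(open('w1.pkl','rb'))
_c=lambda u,v,z:onz('wrist',u/2.5+90,v/2.5+110,z,_s1)
_A=_c(350,135,20);YAW=1.4636
VY=np.array([np.cos(YAW),np.sin(YAW),0]);VX=np.array([VY[1],-VY[0],0])
VO=_A-30.7*VX+VY*((_c(151,213,70)-_A)@VY-45);VO[2]=0
vw=lambda x,y,z:VO+x*VX+y*VY+np.array([0,0,z])
E
python3 - <<'E'
from h import *
import pickle
s2=pickle.load(open('w2.pkl','rb'))
for n,u,v,z in [('blueTR',230,212,35),('blueTL',197,212,35),('blueBR',222,263,35),('yelTL',299,289,45),('yelTR',337,289,45),('yelTL60',299,289,60),('bottle',380,60,0),('fixjaw corner',75,200,10)]:
    print(n,onz('wrist',u,v,z,s2).round(0))
print('VO',VO,'wheel',vw(0,45,0),'seat',vw(0,-104.5,20))
for p in [onz('scene',224.7,193.2,118),onz('side',284,193,118)]:
    d=p-vw(0,45,118);print(np.linalg.norm(d),np.arctan2(d@VY,d@VX)-2.094)
for p,a in [((544.3,-294.8,26),.4387-np.pi),((640,-200,20),-1.678),((640,-200,20),-3.249),(vw(0,-104.5,40),-3.249)]:
    print(bot.solve_ik(p,down(a)))
E
```

```text
blueTR [ 549. -217.   35.]
blueTL [ 549. -186.   35.]
blueBR [ 499. -206.   35.]
yelTL [ 476. -279.   45.]
yelTR [ 477. -315.   45.]
yelTL60 [ 483. -280.   60.]
bottle [ 681. -353.    0.]
fixjaw corner [554. -62.  10.]
VO [607.05968945 122.47192894   0.        ] wheel [611.87429098 167.21362775   0.        ] seat [595.87911481  18.57176171  20.        ]
120.83756704938592 0.9719772839317602
118.88561378171725 -5.200414835306536
[-1.81344843e-01  4.59718648e-01 -3.44417256e-01  4.44089210e-16
 -7.66660423e-01  6.20044843e-01]
[-0.0127873   0.53341547 -0.22479452  0.         -0.81258634  1.47637995]
[-0.0127873   0.53341547 -0.22479452  0.         -0.81258634 -0.09462005]
[ 0.35870363  0.41201233 -0.38628301  0.         -0.77250099 -0.46611097]
```

Run:
```python
from h import *
q=down(.4387-np.pi)
bot.move_gripper(75,20)
bot.move_ptp((544.3,-294.8,130),q)
bot.line_to((544.3,-294.8,85),150); bot.pause(.1)
st=bot.read_state();pickle=_p;pickle.dump(st,open('w3.pkl','wb'));cv2.imwrite('pics/w3.png',bot.camera('wrist')[:,:,::-1]);cv2.imwrite('pics/s3.png',bot.camera('scene')[230:350,300:460,::-1].repeat(4,0).repeat(4,1))
print(st['t'],st['tcp_pos'],st['contact_force'],st['width'])
```

```text
Traceback (most recent call last):
NameError: name '_p' is not defined. Did you mean: 'np'?
```

Run:
```python
from h import *
st=bot.read_state();cv2.imwrite('pics/w3.png',bot.camera('wrist')[:,:,::-1]);cv2.imwrite('pics/s3.png',bot.camera('scene')[230:350,300:460,::-1].repeat(4,0).repeat(4,1))
print(st['t'],st['tcp_pos'],st['contact_force'],st['width'])
```

```text
6.4917 [ 545.27030183 -295.11450282   86.40741914] [ 0.6886001  -0.16828209 -0.05819408] 74.85164380430624
```

View pics/w3.png

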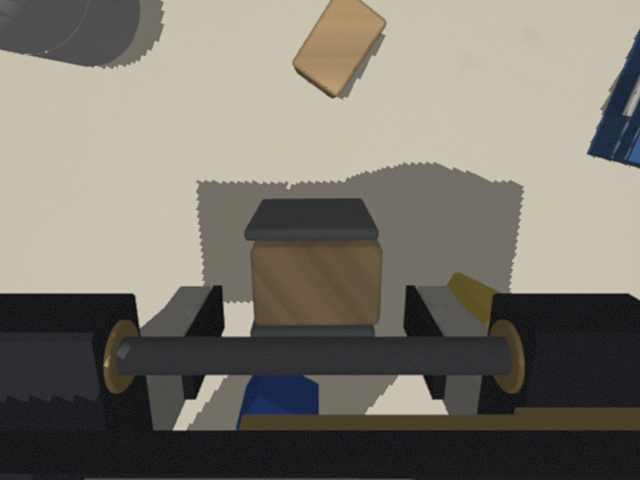

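View pics/s3.png

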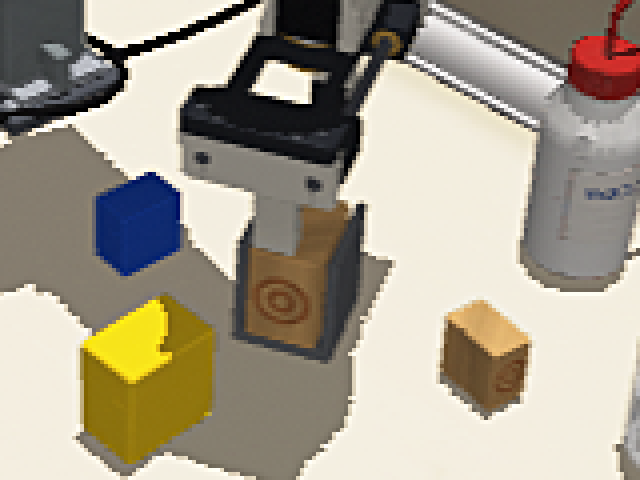

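Fingers straddle the block squarely: top face at rows 240–325 and columns 252–381, centre (316,282). The yellow block clears the right finger. Now for the descent and grip.

```bash
sed -i 's/_p\./pickle./g; s/import pickle as _p/import pickle/' h.py
python3 - <<'E'
from h import *
st=bot.read_state()
c=onz('wrist',316.5,282.5,68,st);print(c)
p=(c[:2]+[544.3,-294.8])/2;print(p)
bot.line_to((*p,26),100)
st=bot.read_state();print(st['tcp_pos'],st['contact_force'])
bot.move_gripper(50,25);st=bot.read_state();print(st['t'],st['width'],st['contact_force'])
bot.line_to((*p,60),80);bot.line_to((*p,150),200);bot.pause(.1)
st=bot.read_state();print(st['t'],st['width'],st['contact_force'])
cv2.imwrite('pics/w4.png',bot.camera('wrist')[:,:,::-1])
np.save('pg.npy',p)
E
```

```text
[ 545.2663501  -297.65103001   68.        ]
[ 544.78317505 -296.225515  ]
[ 545.15518454 -296.36769954   26.362066  ] [-0.354719    0.93285031  0.10321332]
7.7417 59.78911285391069 [-1.68219955  1.27325564  4.27285084]
9.0167 60.068301821426736 [ 0.6591984   0.40168502 -2.03405856]
```

View pics/w4.png

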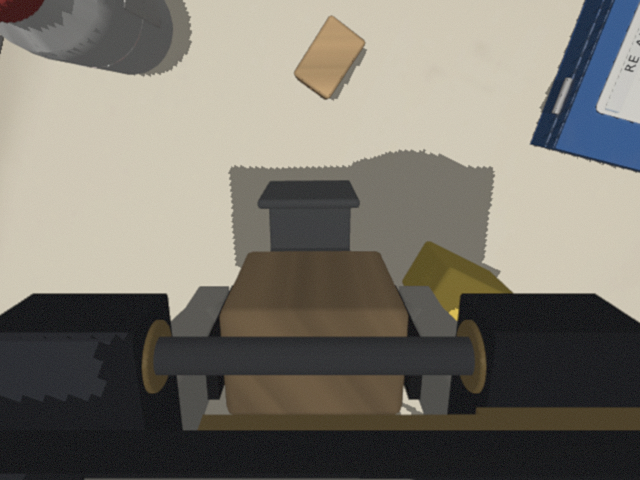

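The block (width 60) is held between the fingers and has left the cradle. I'll set it down in the clear area behind the blue cube, turn 90° and regrip.

Run:
```python
from h import *
q=down(-1.678)
bot.move_ptp((640,-195,110),q)
bot.line_to((640,-195,30),120);bot.line_to((640,-195,18.6),30);bot.pause(.15)
st=bot.read_state();print(st['tcp_pos'],st['contact_force'])
bot.move_gripper(80);st=bot.read_state();print(st['t'],st['width'],st['contact_force'])
bot.line_to((640,-195,120),200)
bot.move_gripper(70)
bot.move_ptp((640,-195,120),down(-3.249));bot.pause(.15)
st=bot.read_state();print(st['t'],st['tcp_pos']);pickle.dump(st,open('w5.pkl','wb'))
cv2.imwrite('pics/w5.png',bot.camera('wrist')[:,:,::-1])
cv2.imwrite('pics/s5.png',bot.camera('scene')[:,:,::-1])
```

```text
[ 640.04144088 -194.90826606   18.65227903] [-0.38910168  1.0626214   0.22797818]
11.9917 80.32263093197305 [-0.02372511  0.19804894  0.10837667]
14.6667 [ 640.00319465 -195.00541841  120.0104476 ]
```

View pics/w5.png

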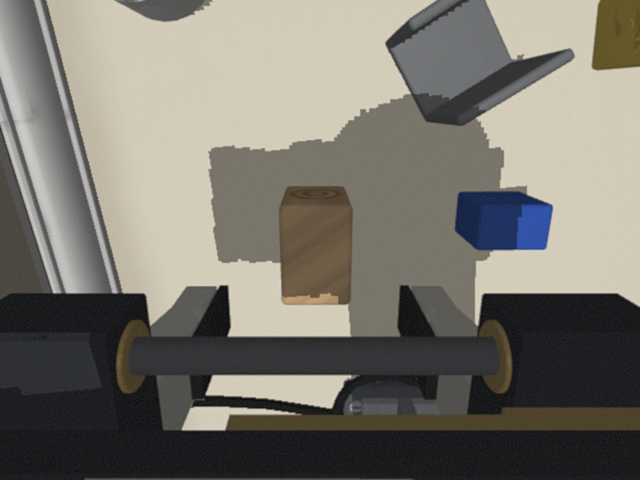

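View pics/s5.png

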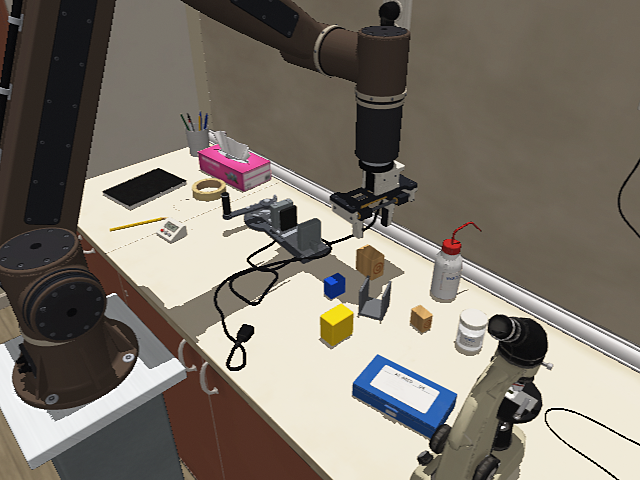

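The block stands upright and well aligned: top face at columns 281–351 and rows 204–304. I'll regrip by the flanks and move over the vice.

Run:
```python
from h import *
st=pickle.load(open('w5.pkl','rb'))
P=[onz('wrist',u,v,60,st) for u,v in [(281,204),(350,204),(351,304),(282,304)]]
c=np.mean(P,0);print(np.round(P,1),c)
print(np.linalg.norm(P[0]-P[1]),np.linalg.norm(P[1]-P[2]))
# TCP y from where it was set down; x from camera/closing self-centring
bot.line_to((c[0],(c[1]-195)/2,75),150);bot.line_to((c[0],(c[1]-195)/2,16),90)
st=bot.read_state();print(st['tcp_pos'],st['contact_force'])
bot.move_gripper(30,25);st=bot.read_state();print(st['t'],st['width'],st['contact_force'])
y=st['tcp_pos'][1]
bot.line_to((c[0],y,60),80);bot.line_to((c[0],y,150),200)
s=vw(0,-106,0);print(s)
bot.move_ptp((s[0],s[1],150),down(YAW-np.pi/2-np.pi));bot.line_to((s[0],s[1],120),150);bot.pause(.15)
st=bot.read_state();print(st['t'],st['width'],st['tcp_pos']);pickle.dump(st,open('w6.pkl','wb'))
cv2.imwrite('pics/w6.png',bot.camera('wrist')[:,:,::-1])
cv2.imwrite('pics/s6.png',bot.camera('scene')[150:280,200:360,::-1].repeat(4,0).repeat(4,1))
cv2.imwrite('pics/d6.png',bot.camera('side')[150:270,260:400,::-1].repeat(4,0).repeat(4,1))
```

```text
[[ 654.1 -226.3   60. ]
 [ 617.6 -222.3   60. ]
 [ 621.8 -163.9   60. ]
 [ 661.1 -168.2   60. ]] [ 638.62993598 -195.18980823   60.        ]
36.71798281350544 58.56769798473014
[ 639.08418266 -195.14961361   16.39709214] [-0.53787065  0.37936208 -0.4693745 ]
16.625 39.63309329008823 [0.61478506 0.52305453 1.42410223]
[595.186805    16.17503364   0.        ]
19.2917 40.02837728036913 [595.95339248  15.76589292 120.880788  ]
```

View pics/w6.png

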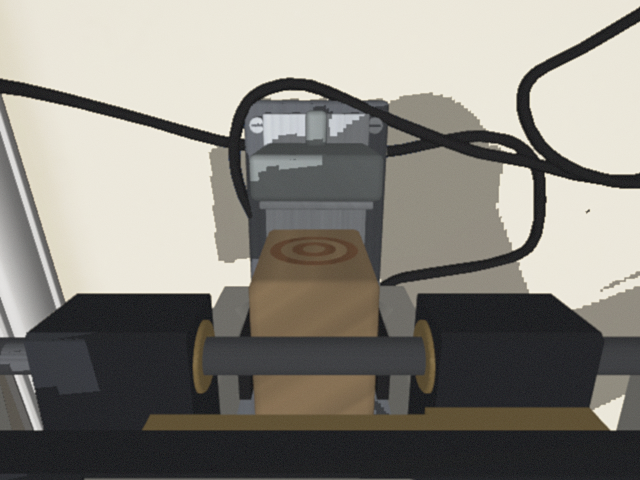

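View pics/s6.png

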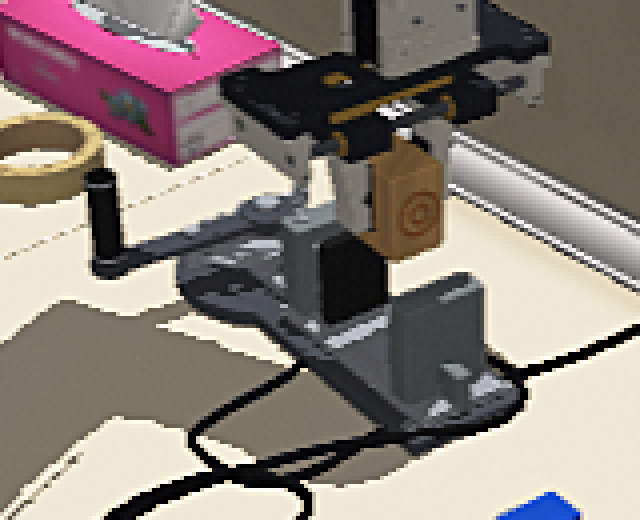

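View pics/d6.png

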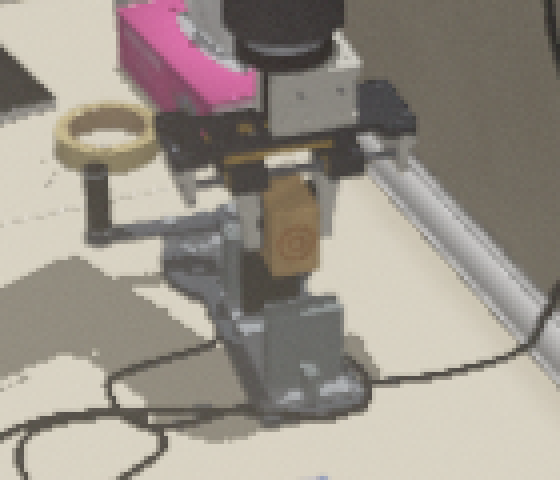

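Run:
```python
from h import *
st=pickle.load(open('w6.pkl','rb'))
def tv(p): d=p-VO; return np.array([d@VX,d@VY]).round(1)
for n,u,v,z in [('rearL',253,155,88),('rearR',385,155,88),('frontL',249,200,88),('frontR',385,200,88),('bedL',264,220,20),('bedR',366,220,20)]: print(n,tv(onz('wrist',u,v,z,st)))
for n,u,v,z in [('topFL',251,282),('topFR',378,282),('botL',267,230),('botR',362,230)] if 0 else []: pass
zb=st['tcp_pos'][2]-16.4
for u,v,z in [(251,282,zb+60),(378,282,zb+60),(267,231,zb),(362,231,zb)]: print('blk',tv(onz('wrist',u,v,z,st)))
print('tcp',tv(st['tcp_pos']))
im=cv2.imread('pics/w6.png');cv2.imwrite('pics/c6.png',cv2.resize(im[90:300,220:410],None,fx=3.5,fy=2.8))
```

```text
rearL [  28.1 -164.6]
rearR [ -31.4 -164.5]
frontL [  30.8 -143.9]
frontR [ -32.4 -143.8]
bedL [  32.6 -116.4]
bedR [ -32.6 -116.3]
blk [  19.3 -135.5]
blk [ -18.3 -135.5]
blk [  21.  -133.7]
blk [ -20.2 -133.7]
tcp [   0.8 -106.3]
```

View pics/c6.png

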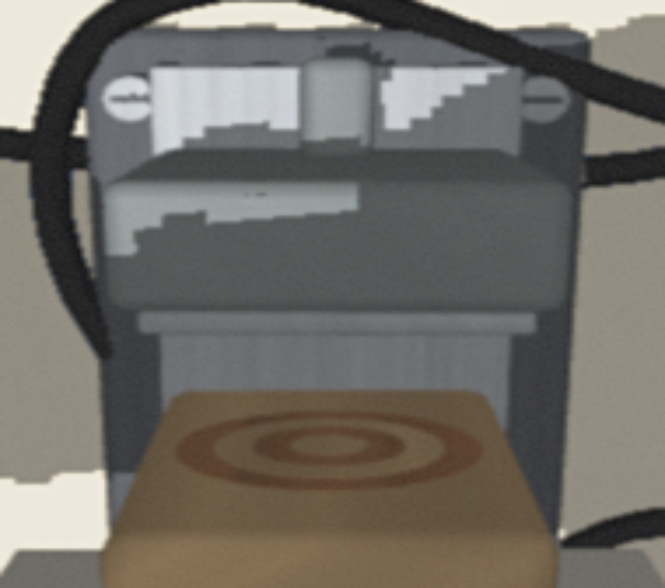

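The block is centred: x about 0, near end at y -135 against the fixed face at -144, far end about -76 against the pad at -68. Now I lower it.

Run:
```python
from h import *
s=vw(0,-106,0)
bot.line_to((s[0],s[1],45),80);bot.line_to((s[0],s[1],36.6),25);bot.pause(.15)
st=bot.read_state();print(st['t'],st['tcp_pos'],st['contact_force'])
bot.move_gripper(58);bot.pause(.3);st=bot.read_state();print(st['t'],st['width'],st['contact_force'])
bot.line_to((s[0],s[1],90),120);bot.line_to((s[0],s[1],170),250);bot.pause(.1)
st=bot.read_state();print(st['t']);pickle.dump(st,open('w7.pkl','wb'))
cv2.imwrite('pics/w7.png',bot.camera('wrist')[:,:,::-1])
cv2.imwrite('pics/s7.png',bot.camera('scene')[150:280,200:360,::-1].repeat(4,0).repeat(4,1))
```

```text
21.1583 [595.16440074  16.16826451  36.55279055] [-0.07444816 -0.59842235 -1.70812613]
22.0333 58.05934971951076 [-0.27097887 -0.210982   -0.95600158]
23.1917
```

View pics/w7.png

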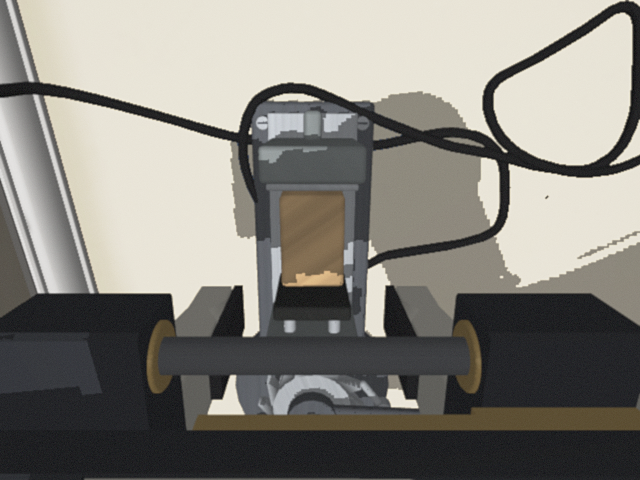

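View pics/s7.png

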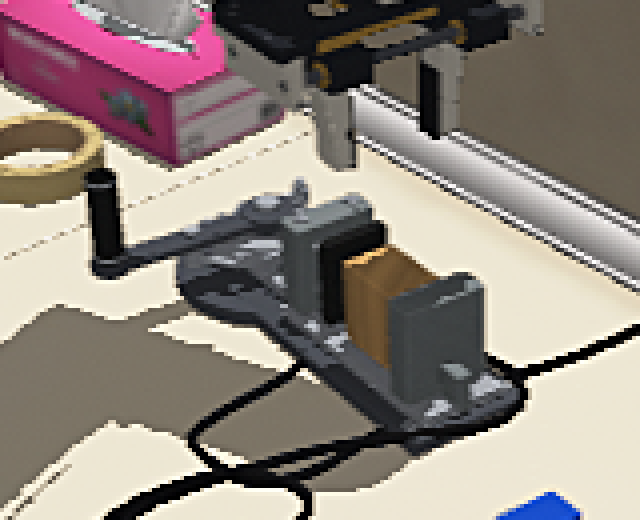

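The block stands on the bed, centred and square (top face columns 279–345, rows 192–287). There are visible gaps to both jaws, and the fingers are clear. Next I'll look at the lever handle from above.

```bash
cat >> h.py <<'E'
def lev(v,z,r=120):
    th=2.094+v;p=vw(r*np.cos(th),45+r*np.sin(th),z);return p,down(YAW-np.pi/2+th-1.5*np.pi)
def levang(p):
    d=np.array(p)-vw(0,45,0);a=np.arctan2(d@VY,d@VX);return (a if a>0 else a+2*np.pi)-2.094,np.hypot(d@VY,d@VX)
E
python3 - <<'E'
from h import *
p,q=lev(.97,215);print(p,bot.solve_ik(p,q))
bot.move_gripper(60)
bot.move_ptp(p,q);bot.pause(.15)
st=bot.read_state();print(st['t'],st['tcp_pos']);pickle.dump(st,open('w8.pkl','wb'))
cv2.imwrite('pics/w8.png',bot.camera('wrist')[:,:,::-1])
E
```

```text
[493.38409393 188.35709981 215.        ] [ 0.73636544  0.12515186 -0.32725391  0.         -1.11839056  0.6496419 ]
24.7583 [493.66051002 187.68538755 214.62673818]
```

View pics/w8.png

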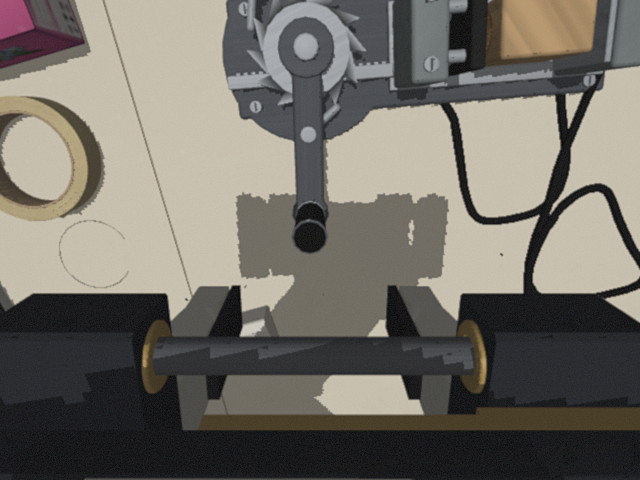

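Run:
```python
from h import *
st=pickle.load(open('w8.pkl','rb'))
p=onz('wrist',310,236,118,st);print(p,levang(p))
h=onz('wrist',305,45,62,st);print('hub',h,vw(0,45,0))
for u,v,z in [(398,82,88),(449,82,88)]:
    d=onz('wrist',u,v,z,st)-VO;print(d@VX,d@VY)
```

```text
[495.16010061 190.29680524 118.        ] (np.float64(0.9590584807013975), np.float64(118.85577475973975))
hub [612.68392607 171.59278623  62.        ] [611.74642674 167.18136117   0.        ]
-29.448170682446314 -8.110285358197334
-32.07701605404515 -40.6067380285315
```

The handle top at (310,236) lies 119 mm from the axis, so the lever reads about 0.96. I'll grip it and drive forward near the stop, back, then forward again, watching forces.

```bash
cat >> h.py <<'E'
def swing(v0,v1,z=78,vel=110,fmax=22):
    n=max(1,int(np.ceil(abs(v1-v0)/.25)));m=0
    for v in np.linspace(v0,v1,n+1)[1:]:
        p,q=lev(v,z);bot.line_to(p,vel,ori=q)
        st=bot.read_state();f=np.linalg.norm(st['contact_force'][:2]);m=max(m,f)
        if f>fmax: print('STOP force',v,st['contact_force']);break
    print('t %.2f'%st['t'],'lever %.3f r %.1f'%levang(st['tcp_pos']),'F',st['contact_force'].round(1),'max %.1f'%m)
E
python3 - <<'E'
from h import *
p,q=lev(.959,120);bot.line_to(p,200,ori=q);
p,q=lev(.959,78);bot.line_to(p,120,ori=q)
bot.move_gripper(15,15);st=bot.read_state();print(st['t'],st['width'],st['contact_force'],levang(st['tcp_pos']))
swing(.959,1.27)
swing(1.27,.03)
cv2.imwrite('pics/s9.png',bot.camera('scene')[150:280,200:360,::-1].repeat(4,0).repeat(4,1))
E
```

```text
26.6333 21.727755201607017 [-0.62503188  0.79960046  2.02047124] (np.float64(0.9588178310388282), np.float64(119.98903352215723))
t 27.27 lever 1.266 r 118.9 F [ 4.8  0.9 -3.9] max 4.9
t 29.35 lever 0.026 r 121.6 F [-4.9  9.4  1.5] max 10.7
```

View pics/s9.png

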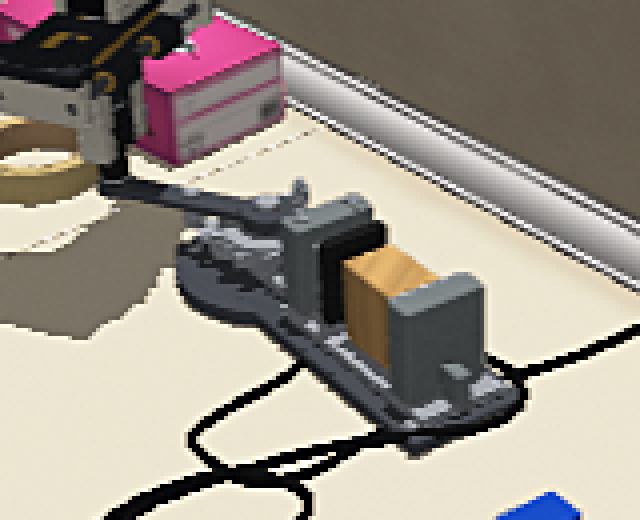

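Run:
```python
from h import *
swing(.03,1.27)
pickle.dump(bot.read_state(),open('w10.pkl','wb'))
cv2.imwrite('pics/w10.png',bot.camera('wrist')[:,:,::-1])
cv2.imwrite('pics/s10.png',bot.camera('scene')[180:260,240:350,::-1].repeat(6,0).repeat(6,1))
```

```text
t 31.49 lever 1.261 r 117.3 F [10.3  3.6 -9.8] max 10.9
```

View pics/w10.png

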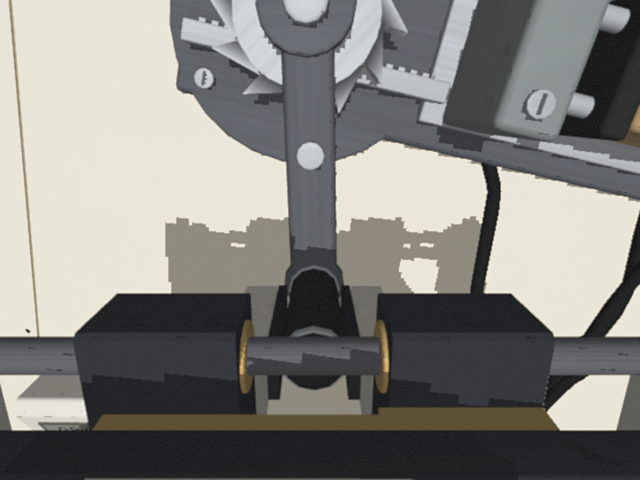

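View pics/s10.png

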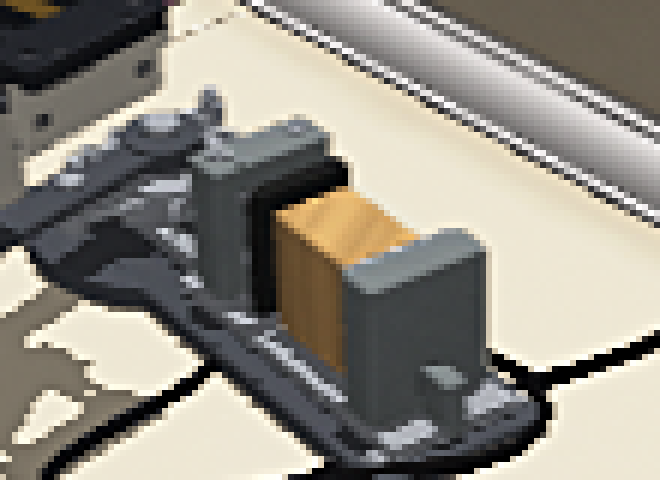

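Run:
```python
from h import *
a=cv2.imread('pics/w10.png')[0:200,420:640];cv2.imwrite('pics/c10.png',cv2.resize(a,None,fx=3,fy=3))
a=cv2.imread('pics/w8.png')[0:120,380:640];cv2.imwrite('pics/c8.png',cv2.resize(a,None,fx=3,fy=3))
```

```text
(no output)
```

View pics/c10.png

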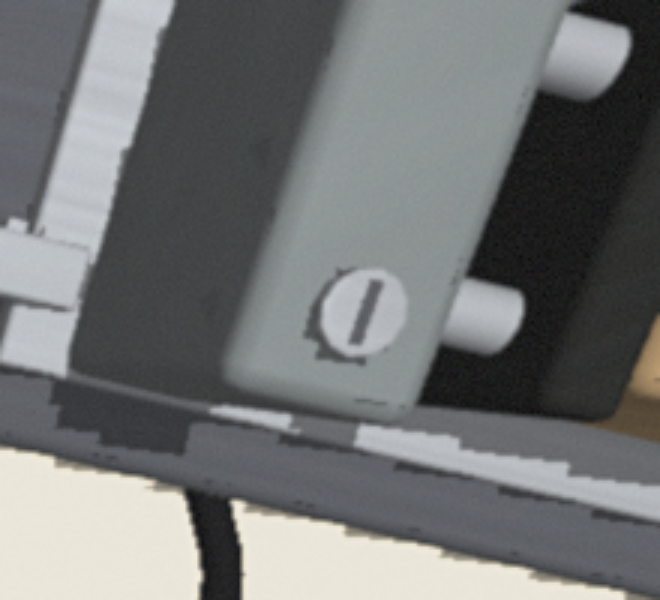

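View pics/c8.png

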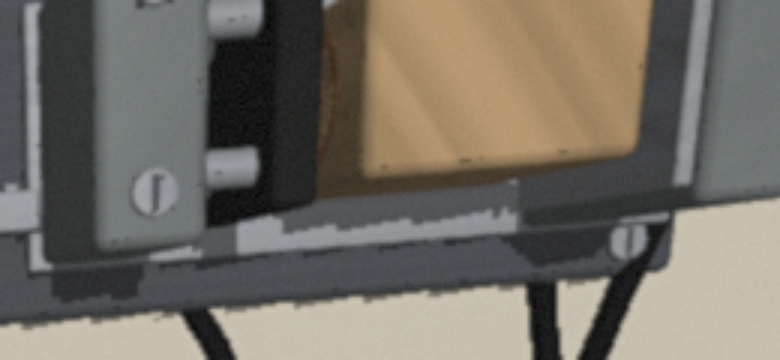

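Run:
```python
from h import *
for f,L in [('w8',[(412.3,83.3,88),(448.3,80,88),(471.7,68.3,86),(486,65,86),(501,60,80)]),('w10',[(496,127.7,88),(557.3,138.3,88),(601.7,137.3,86),(624,139.3,86)])]:
    st=pickle.load(open(f+'.pkl','rb'))
    for u,v,z in L:
        d=onz('wrist',u,v,z,st)-VO;print(f,(d@VX).round(1),(d@VY).round(1))
```

```text
w8 -31.0 -17.3
w8 -30.9 -40.2
w8 -25.0 -55.6
w8 -23.7 -64.6
w8 -21.1 -76.5
w10 -30.9 -25.2
w10 -29.7 -47.0
w10 -25.9 -63.2
w10 -24.8 -71.1
```

The jaw has closed about 7.5 mm, pad gap still free at about 14 mm. A further full swing gives exactly two notches (12 mm), which should bring the pad just into contact.

Run:
```python
from h import *
swing(1.27,.03)
swing(.03,1.27,fmax=26)
pickle.dump(bot.read_state(),open('w11.pkl','wb'))
im=bot.camera('wrist')[:,:,::-1];cv2.imwrite('pics/w11.png',im)
cv2.imwrite('pics/c11.png',cv2.resize(im[0:200,420:640],None,fx=3,fy=3))
cv2.imwrite('pics/s11.png',bot.camera('scene')[180:260,240:350,::-1].repeat(6,0).repeat(6,1))
```

```text
t 33.68 lever 0.026 r 120.9 F [-2.6  7.4 -0.4] max 7.8
t 35.77 lever 1.262 r 117.3 F [ 8.5  4.5 -8.7] max 9.6
```

View pics/c11.png

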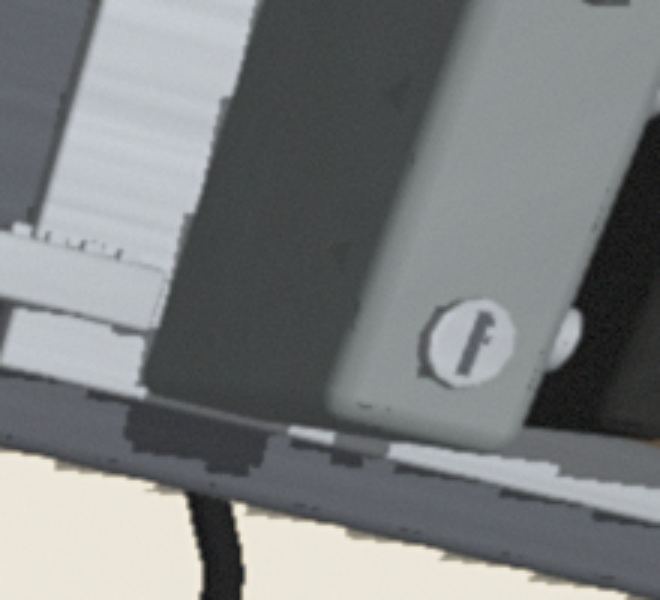

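View pics/s11.png

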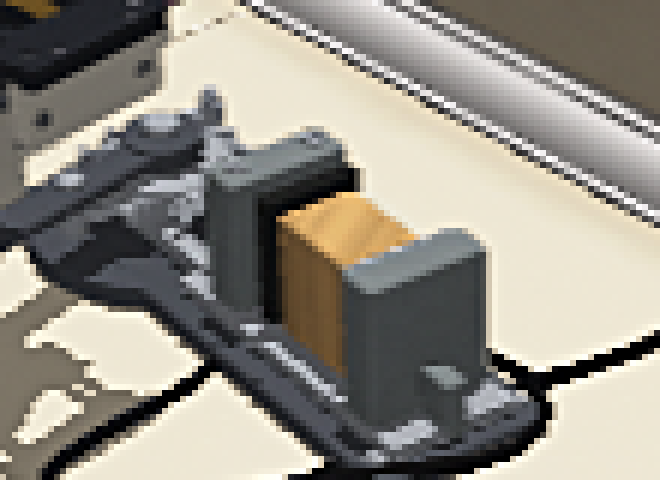

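Run:
```python
from h import *
st=pickle.load(open('w11.pkl','rb'))
for u,v,z in [(332/3+420,410/3,88),(520/3+420,445/3,88),(605/3+420,425/3,86)]:
        d=onz('wrist',u,v,z,st)-VO;print((d@VX).round(1),(d@VY).round(1))
cv2.imwrite('pics/c12.png',cv2.resize(cv2.imread('pics/s11.png')[100:330,180:420],None,fx=2.4,fy=2.4))
cv2.imwrite('pics/d12.png',cv2.resize(bot.camera('side')[180:260,290:370,::-1],None,fx=7,fy=7))
```

```text
-30.7 -37.6
-29.7 -60.2
-25.3 -70.3
```

View pics/d12.png

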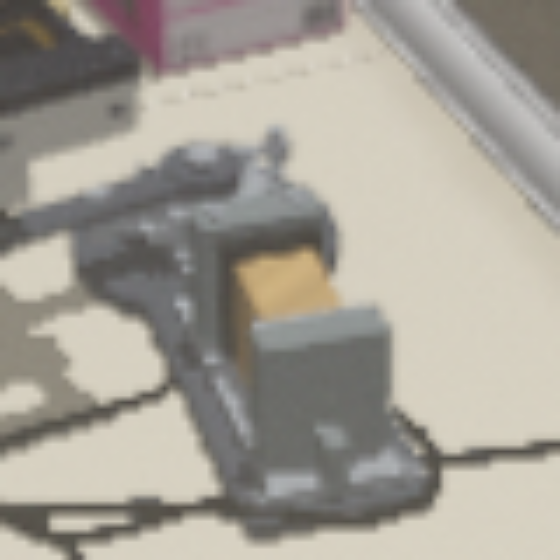

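The pad has moved back relative to the jaw: gap now about 9–10 mm against 14 free, so the press-in is roughly 4–5 mm. I'll let go of the handle and look straight down into the gap for a better measure.

Run:
```python
from h import *
bot.move_gripper(50);
p,q=lev(1.262,150);bot.line_to(p,200)
st=bot.read_state();print(st['t'],st['contact_force'])
v=vw(-20,-75,190);bot.move_ptp(v,down(YAW-np.pi));bot.pause(.15)
st=bot.read_state();print(st['t'],st['tcp_pos'],v);pickle.dump(st,open('w13.pkl','wb'))
im=bot.camera('wrist')[:,:,::-1];cv2.imwrite('pics/w13.png',im)
cv2.imwrite('pics/c13.png',cv2.resize(im[120:290,190:420],None,fx=3.4,fy=3.4,interpolation=cv2.INTER_CUBIC))
```

```text
37.1333 [-0.0978501  -0.18916385  0.53466775]
37.9083 [578.44593865  50.46321479 189.20023687] [579.2279271   50.04818164 190.        ]
```

View pics/c13.png

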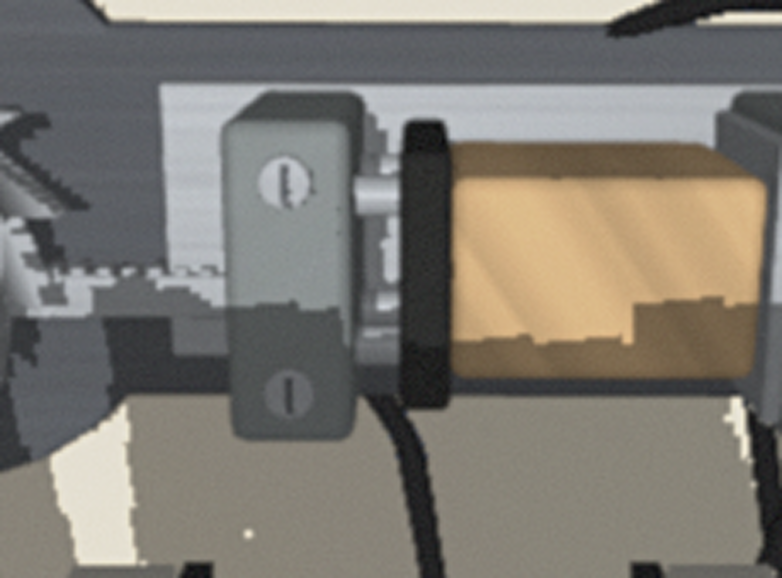

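In the top view, jaw top is 127 px for 24 mm (5.3 px/mm) and the jaw–pad gap is 48 px, or about 9.1 mm. That means the pad is pressed in about 4.9 mm, with the block snug between pad and fixed jaw. One partial stroke of about 0.2 rad (2.2 mm) will bring it to mid-travel.

Run:
```python
from h import *
p,q=lev(1.262,150);bot.move_ptp(p,q);p,q=lev(1.262,78);bot.line_to(p,150,ori=q)
bot.move_gripper(15,15)
swing(1.262,.66);swing(.66,.93,vel=70)
bot.move_gripper(50);st=bot.read_state();print(st['t'],levang(st['tcp_pos']))
p,q=lev(.93,150);bot.line_to(p,200)
v=vw(-20,-75,190);bot.move_ptp(v,down(YAW-np.pi));bot.pause(.15)
st=bot.read_state();print(st['t'],st['contact_force']);pickle.dump(st,open('w14.pkl','wb'))
im=bot.camera('wrist')[:,:,::-1];cv2.imwrite('pics/w14.png',im)
cv2.imwrite('pics/c14.png',cv2.resize(im[120:290,190:420],None,fx=3.4,fy=3.4,interpolation=cv2.INTER_CUBIC))
cv2.imwrite('pics/s14.png',bot.camera('scene')[:,:,::-1])
```

```text
t 40.89 lever 0.657 r 121.2 F [-9.3  4.6  8.9] max 10.4
t 41.66 lever 0.931 r 120.2 F [-5.2  1.4  6.8] max 7.6
42.3667 (np.float64(0.930083710828506), np.float64(119.97807863841177))
43.75 [ 0.20474396 -0.55500914 -0.18863313]
```

View pics/c14.png

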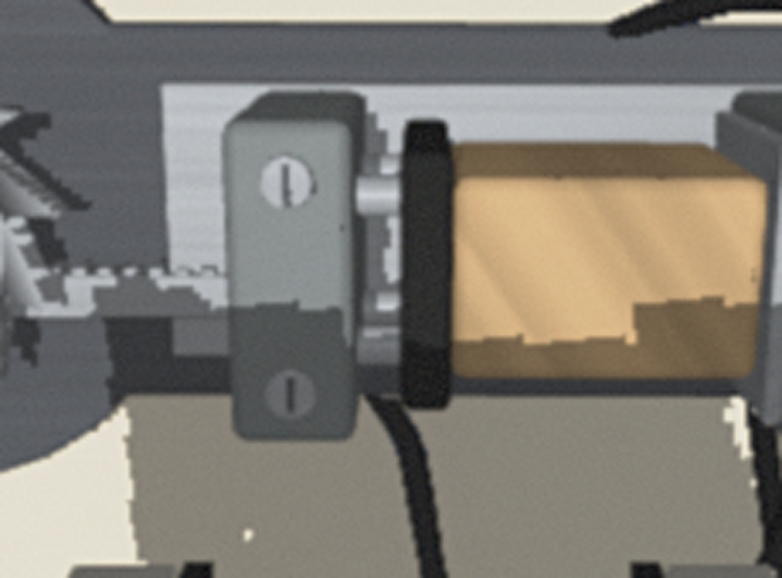

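View pics/s14.png

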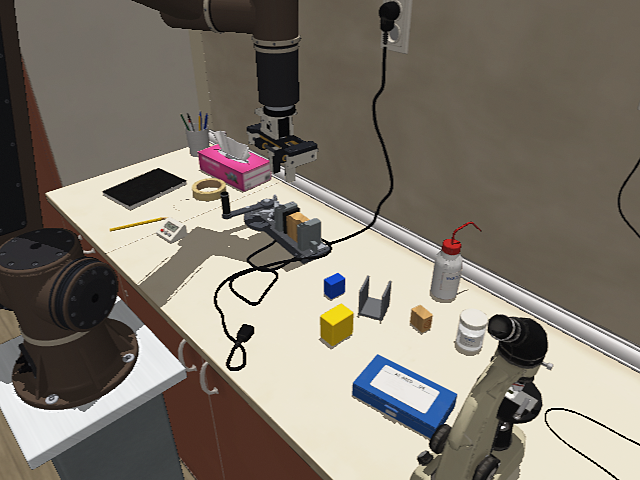

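The jaw moved only about 0.4 mm; the pawl caught late, at lever ≈0.9. It is engaged now, so a further 0.15 rad forward should give the remaining 1.7 mm.

Run:
```python
from h import *
p,q=lev(.93,150);bot.move_ptp(p,q);p,q=lev(.93,78);bot.line_to(p,150,ori=q)
bot.move_gripper(15,15)
swing(.93,1.08,vel=60)
bot.move_gripper(50);st=bot.read_state();print(st['t'],levang(st['tcp_pos']))
p,q=lev(1.08,150);bot.line_to(p,200)
v=vw(-20,-75,190);bot.move_ptp(v,down(YAW-np.pi));bot.pause(.15)
st=bot.read_state();print(st['t'],st['contact_force'])
im=bot.camera('wrist')[:,:,::-1];cv2.imwrite('pics/w15.png',im)
cv2.imwrite('pics/c15.png',cv2.resize(im[120:290,190:420],None,fx=3.4,fy=3.4,interpolation=cv2.INTER_CUBIC))
```

```text
t 46.23 lever 1.078 r 119.4 F [ 1.4 -1.   3.4] max 1.7
46.9417 (np.float64(1.080011030849373), np.float64(120.02997148431264))
48.275 [ 0.2342173  -0.63031714 -0.10669872]
```

View pics/c15.png

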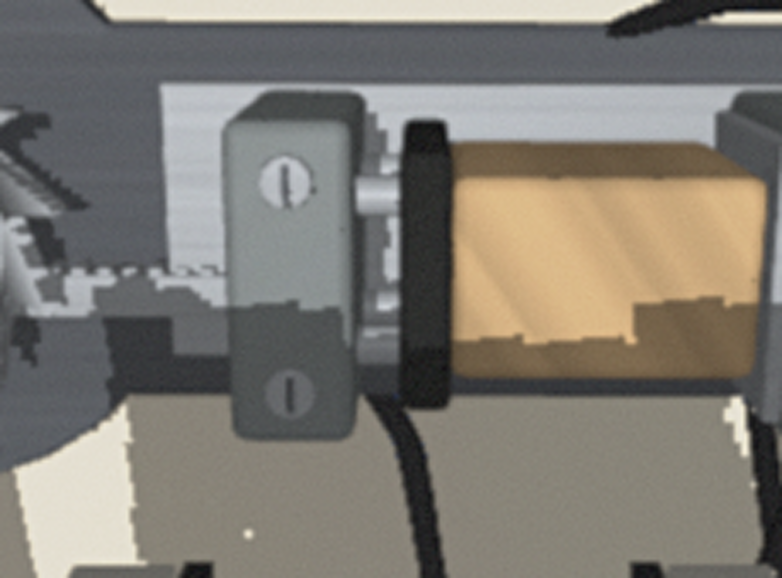

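No further movement and almost no handle force, so the pawl had not dropped over the tooth. I'll swing back further, to 0.42 (one tooth, not two), then forward to 0.95. The gain is bounded to about 2.4 mm.

Run:
```python
from h import *
p,q=lev(1.08,150);bot.move_ptp(p,q);p,q=lev(1.08,78);bot.line_to(p,180,ori=q)
bot.move_gripper(15,15)
swing(1.08,.42);swing(.42,.95,vel=90)
bot.move_gripper(50);st=bot.read_state();print(st['t'],levang(st['tcp_pos']))
p,q=lev(.95,150);bot.line_to(p,200)
v=vw(-20,-75,190);bot.move_ptp(v,down(YAW-np.pi));bot.pause(.15)
st=bot.read_state();print(st['t'],st['contact_force'])
im=bot.camera('wrist')[:,:,::-1];cv2.imwrite('pics/w16.png',im)
cv2.imwrite('pics/c16.png',cv2.resize(im[120:290,190:420],None,fx=3.4,fy=3.4,interpolation=cv2.INTER_CUBIC))
```

```text
t 51.30 lever 0.411 r 121.4 F [-7.5  5.5  5.4] max 9.3
t 52.45 lever 0.942 r 119.4 F [-1.8  3.3  4.1] max 7.8
53.1583 (np.float64(0.9505870813990671), np.float64(120.01936730256062))
54.5333 [ 0.22806941  0.22288197 -0.97234289]
```

View pics/c16.png

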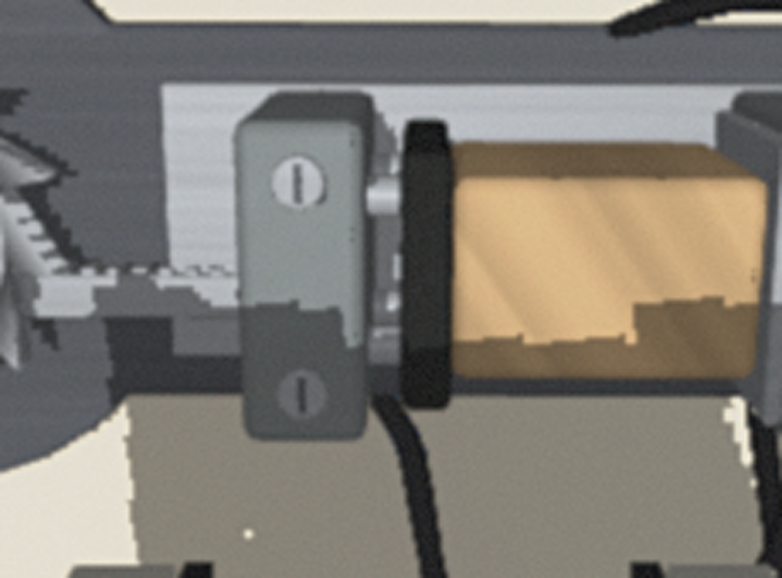

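The jaw advanced about 11 px (2 mm). The gap is now 365–403, 38 px or about 7.1 mm, so the pad is pressed in about 7 mm, half its travel. The block has not moved against the fixed jaw, and the gripper is clear. I'm handing in.

Run:
```python
from plant import bot
print(bot.read_state()['t']);print(bot.close_job())
```

```text
54.5833
the job is handed in; nothing more can be done
None
```

The job is handed in at 54.6 s of the allowed 72 s. The block is in the vice with the pad pressed in about 7 mm, half its travel.

**What I did:** I lifted the wood block out of the cradle by its ends and set it down on a clear part of the worktop. I then regripped it by its flanks, stood it centrally on the vice bed with its ends to the jaws, and let go. I closed the jaw using only the lever.

**Last checks:**
- **Pad:** the jaw-to-pad gap seen from above was about 7.1 mm, against 14 mm when free. I put the error of that measurement at about 1 mm.
- **Block:** it is square to the vice, between the pad and the fixed jaw, and did not shift during the last stroke.
- **Robot and bystanders:** the gripper was clear of everything at the end. The jar, wash bottle and timer looked unmoved in the scene view, which was taken before the last two lever strokes.

**What disagreed:**
- Two short lever strokes gave almost no jaw movement because the pawl had not caught the next tooth. A longer back-swing fixed that.
- Estimates of the pad travel from slanted views were 1 to 2 mm off from one another, so I relied on the straight-down view.

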